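# Clip and press a glued wreath bracket

## Robot

A 6-joint arm with a two-finger parallel gripper is mounted at the origin on the work surface. World frame = base frame: x ahead of the robot, y to its left, z up, the work surface at z = 0. Lengths are in m, angles in rad, forces in N, time in s.
With the tool pointing down it reaches from about 0.375 to 0.75 m from the base axis. Payload 9 kg.
Tool frame: the origin (TCP) lies at the very end of the fingers, on their centre line; the grasp point (between the pads) lies 19 mm behind it; z points along the fingers, y is the line along which they close (so a half turn about z gives the same grasp; the last joint's range is limited). The gripper opens to 85 mm and grips with 20 to 120 N. Pads are 22 mm wide; open, the fingers measure 114 mm over their backs; the gripper's body (76 mm by 85 mm) begins 54 mm behind the grasp point. The pads swing forward as they close: fully open they stand 13 mm farther back than shut.
Start: joints at [0.887, 0.104, 0.097, 1.564, 0, 1.353], TCP at [0.269, 0.536, 0.2] pointing down, gripper open.
Joint ranges: [-2.99, 2.99], [-0.84, 1.86], [-1.1, 1.16], [-1.84, 2.11], [-1.51, 1.56], [-3.14, 3.14]. Speed limits (rad/s): [2.22, 2.22, 2.57, 3.14, 3.14, 3.14].

## Interface

Orientations are given as a rotation vector (axis times angle).
In Python, from plant import monitor, eyes, ctrl gives the robot as it stands. The module is installed in compiled form; this text tells all that it offers.
- The arm moves only by the tool carry_out, never from a script. Its argument "steps" is one flat list of numbers, 7 for each row, row after row: the opening, from 0 (shut) to 1 (fully open), then the shift along the tool's x, y, z scaled (see below), then the turn, a rotation vector about the tool's x, y, z scaled (see below). In form: [claw, dx, dy, dz, wx, wy, wz, claw, dx, dy, dz, wx, wy, wz, ...]. A call has 1 to 20 rows; each row shifts and turns the commanded pose from where the row before left it, along the tool's axes as they then stand; what a row does not reach is not made up. The controller multiplies each number of a shift by 0.02 m and each number of a turn by 8 degrees. A row lasts 1/10 s, in which the tool goes at most 50 mm and 8.59 degrees, less where a joint would pass 70% of its speed; a pose out of reach is approached as far as the arm can. A call with a number of a shift or a turn outside -1 to 1 is refused whole. A call with a gripper value outside its range is refused whole. The fingers move at their own pace and stop on an object; the grip force is fixed at half the most. Time passes only in rows, so rows that do not move let the fingers close. It gives the time, the measured TCP pose, the force, the opening and the grip force at its end, in the units of the state.
- monitor.state(): the state, without advancing time (a new reading comes with each control period).
- eyes.read_camera(name): name is "scene" or "side" or "wrist"; returns (picture, depth): 384x512x3 uint8, red, green, blue; 384x512 float32, m along the optical axis (not along the pixel's ray), 0 where there is no reading.
- eyes.camera_params(name): a dict with "intrinsics" (3x3 intrinsics, pixels), "eye" and "orientation" of the camera in the world. Camera axes: x right, y down, z forward; pixel columns grow to the right and rows downward; lengths in m; the calibration is good to about 2 mm. A picture is of the moment at which its call begins: read the wrist's pose just before it. camera_params takes no time and is no camera call; for the wrist camera it gives the pose at the moment of the call.
- ctrl.sign_off(): hands the job in; it is judged then, once.
The state is a dict: "clock": time; "q": joint angles; "qvel": joint speeds; "tau": joint torques, N m; "position": TCP position; "eef_rot": TCP orientation; "force": force on the tool from outside, world axes, zero at the start; "ft_torque": the same for the moment, N m; "width": finger opening in m; "grip_force": force on a finger pad.
Only numpy, scipy, OpenCV 4.12 (cv2) and the standard library are available. Lean on these libraries where they do the work, as an engineer would, in place of code of your own. Each camera call takes 0.05 s, during which the arm holds its last target. There are 200 camera calls.

## Task

The plywood bracket in the gluing jig has fresh glue under its sloping shelf. Take the sprung wooden clip off its stand and close it over the top edge of the bracket's upright leaf and the jig's fence behind it, pushed well down so that its jaws pinch the two together and the whole clip is on the edge, and let go of it. Then, without knocking the bracket, glue gun, tape roll or jar about, take the pressing stick and hold its rubber foot inside the ring drawn on the shelf, square to the sloping shelf, pressing gently so that its sprung foot is about half-way in; finish while still holding it there.

Things in the scene. Friction and masses are not known exactly. Their poses are not given: they have to be found in the camera images.
- jig: Wooden gluing jig, fixed to the table. Base 130 (x) x 90 (y) x 12 mm; origin: centre of its underside. A bed slopes down 0.35 rad towards the jig's own -x. At its high end stands an upright fence across x: 6 mm thick (x = 38 to 44 mm), 70 mm wide along y, top at 110 mm.
- fence_top (a point): Point on the jig: middle of the top edge of fence and leaf together (10 mm thick in all, x = 34 to 44 mm in the jig's frame, 110 mm high; the leaf is 60 mm wide along y). Axes as the jig's.
- bracket: Loose plywood bracket, 90 g, lying in the jig; its frame equals the jig's. Upright leaf 4 x 60 x 60 mm against the fence's -x face, its top level with the fence's; shelf 70 long x 60 wide x 5 mm on the sloping bed, falling from the leaf's foot towards -x, held by a low toe strip.
- mark (a point): Centre of the dark ring (30 mm diameter) drawn on the upper face of the bracket's shelf, 42 mm down the slope from the leaf; about 40 mm above the table. Its z axis is the shelf's outward normal (0.35 rad from vertical, leaning away from the fence), x points up the slope to the leaf, y along the leaf.
- stand: Wooden clip stand, fixed: base 70 x 100 x 14 mm, upright slat across x, 10 mm thick, 80 mm wide along y, top at 80 mm. Origin: centre of its underside. The clip starts on top of the slat.
- clip: Big wooden sprung clip (clothes-peg), 71 mm tall, 22 mm wide (y), 40 g, jaws down; its two arms face each other along x. Origin: the pivot, midway between the arms, 16 mm above the slat's top at the start. Jaw bars 30 mm below the pivot, handle bars (6 mm thick, 22 mm long) 35 mm above it. Frame: that of its -x arm, upright while the jaws are 10 mm apart; leans up to 0.2 rad when squeezed.
- clip_nip (a point): Point on the clip's frame 30 mm below the pivot: midway between the jaw bars when 10 mm apart. Well on means at least 6 mm below the top edge.
- clip_jaw (a joint): Clip's opening angle, rad: 0 = jaws 10 mm apart (as on the slat), handles 32 mm over their outsides; 0.36 = handles squeezed along x to 18 mm, jaws about 20 mm apart; negative to -0.34 = nothing between them. Squeezing takes 9 N at first, then about 16 N: grip with 30 to 40 N. Let go, it shuts by itself and bites with about 10 N.
- holder: Wooden block 70 x 70 x 65 mm with an upright round hole, fixed; the stick stands in it. Origin: centre of its underside.
- stick: Pressing stick, 152 mm long, 82 g, upright in the holder, foot down. z: along its axis, up to the handle's end. Origin: centre of the foot's underside, spring unloaded. Round wooden handle 24 mm thick from 55 to 152 mm (shoulder rests on the holder's top), steel barrel 17 mm thick from 22 to 55 mm, then a sprung rod and foot. Lift 60 mm to clear the hole.
- stick_tip (a point): Centre of the underside of the stick's rubber foot (16 mm diameter); moves with the foot.
- stick_foot (a joint): How far the foot is pushed into the stick, m: 0 free, 0.014 bottomed. Spring: 1 N at 0, 350 N/m (7 mm: 3.5 N).
- glue_gun: Bystander: glue gun on its side, 34 mm high, about 140 x 110 mm, leave alone. Origin: centre of its underside.
- tape: Bystander: cardboard tape roll, 72 mm diameter, 24 mm high, leave alone. Origin: centre of its underside.
- glue_jar: Bystander: small white jar, 60 mm diameter, 75 mm high, leave alone. Origin: centre of its underside.
Things that resemble listed ones, but are neither listed nor needed, are in the scene too. What is shaped like the jig but turquoise or yellow is not meant. What is shaped like the clip but turquoise is not meant.

How it is judged:
On the way, in this order (a step that is already met when the one before it is completed fails the run):
1. the clip, let go of, pinches the bracket's leaf and the fence together (z of clip_nip in the frame of jig below 0.104 m and y of clip_nip in the frame of jig between -0.021 and 0.021 m and angle between clip's own z axis and vertical below 0.35 rad and contact force between clip and bracket above 1 N and contact force between clip and jig above 1 N and contact force between the arm and clip below 0.1 N), for 0.3 s.
2. the stick's foot presses gently inside the ring, square to the shelf (distance between stick_tip and mark below 0.008 m and angle between the z axis of stick and the z axis of mark, either way round below 0.14 rad and value of joint stick_foot between 0.003 and 0.0115 m and contact force between stick and bracket between 1 and 8 N and contact force between the fingers and stick above 2 N and contact force between the arm and bracket below 0.1 N and contact force between stick and jig below 0.1 N and contact force between stick and clip below 0.1 N), for 0.5 s.
At the end, for the whole second after the job is handed in: Clip, let go, pinches leaf and fence, jaws 6 mm or more below the top edge, within 21 mm of its middle; bracket within 8 mm of its start; held stick touches only the shelf, foot within 8 mm of ring's centre, axis within 0.14 rad of the shelf's normal, pushed in 3 to 11.5 mm, 1 to 8 N (all of step 1 and all of step 2 and distance of bracket from where it was at the start of the episode below 0.008 m); the arm keeps its last pose, push and grip.
It fails at once if the stick was pressed on the bracket with over 20 N (contact force between stick and bracket above 20 N).
It fails at once if the bracket was moved more than 15 mm (distance of bracket from where it was at the start of the episode above 0.015 m).
It fails at once if a bystander (glue gun, tape roll, jar) was moved more than 30 mm (distance of any of glue_gun, tape, glue_jar from where it was at the start of the episode above 0.03 m).
It also fails if it takes over 53 s, if anything falls off the work surface, if the arm or the gripper's body presses on something with over 40 N, if the wrist force passes 120 N, or if a joint passes its speed limit or range.

## Working session

There is one attempt and no reset: what is moved stays moved. The work goes in short steps, Python scripts to look and compute and a tool call to move; the robot and the scene stay as the last step left them, time stands still between calls to the robot, and variables do not carry over. Pictures are saved under pics/ and viewed, at most 10 in all, crops included, and the job is handed in when it is done.

Besides the shell and the picture viewer there is one more tool, called as name(argument=value, ...), one argument or row to a line, values as JSON. carry_out: Moves the arm, as the interface text tells. Shifts and turns lie within -1 to 1; 1 stands for 0.02 m of shift or 8 degrees of turn. Its arguments: {"type":"object","properties":{"steps":{"type":"array"}},"required":["steps"]}

```bash
mkdir -p pics; cat > h.py <<'E'
import numpy as np, cv2
from plant import monitor, eyes, ctrl
from scipy.spatial.transform import Rotation as R
def cam(n):
    p=eyes.camera_params(n); im,d=eyes.read_camera(n)
    K=np.array(p["intrinsics"]); o=np.array(p["orientation"])
    M=o if o.shape==(3,3) else (R.from_rotvec(o).as_matrix() if o.size==3 else R.from_quat(o).as_matrix())
    v,u=np.indices(d.shape)
    P=np.stack([(u-K[0,2])/K[0,0]*d,(v-K[1,2])/K[1,1]*d,d],-1)@M.T+np.array(p["eye"])
    P[d==0]=np.nan
    return im,P
E
python3 - <<'E'
from h import *
for n in("scene","side"):
    print(n,eyes.camera_params(n))
    im,P=cam(n); np.savez(f"{n}.npz",im=im,P=P)
    cv2.imwrite(f"pics/{n}.png",cv2.resize(im[...,::-1],(800,600)))
print(monitor.state())
E
```

```text
scene {'intrinsics': array([[348.42151028,   0.        , 251.27355558],
       [  0.        , 348.42151028, 189.50976174],
       [  0.        ,   0.        ,   1.        ]]), 'eye': array([0.99060776, 0.15765265, 0.82629435]), 'orientation': array([-1.53001149, -2.23236736,  0.71577713])}
side {'intrinsics': array([[465.12838309,   0.        , 259.31767434],
       [  0.        , 465.12838309, 193.11571608],
       [  0.        ,   0.        ,   1.        ]]), 'eye': array([ 0.20212048, -0.86758389,  0.68231648]), 'orientation': array([-2.12184182,  0.39960566, -0.21494605])}
{'clock': 0.1, 'q': array([ 8.87302324e-01,  1.04621332e-01,  9.65444716e-02,  1.56387447e+00,
       -3.71882462e-08,  1.35308733e+00]), 'qvel': array([-1.18985153e-03, -5.40395595e-04,  2.58249908e-03,  4.19391255e-04,
       -1.37604604e-04, -9.43165374e-05]), 'tau': array([ 6.66290012e-03, -5.58204889e+01,  5.04721606e+01,  1.29426504e-02,
       -2.57512665e-04,  1.48685143e-05]), 'position': array([0.26926196, 0.53582687, 0.19880937]), 'eef_rot': array([-7.24941098e-01, -3.05628894e+00,  1.63295140e-03]), 'force': array([ 0.24892764, -0.10502044,  0.39496331]), 'ft_torque': array([ 0.01544125,  0.05247189, -0.01973287]), 'grip_force': 0.0, 'width': 0.08547597533794235}
```

View pics/scene.png

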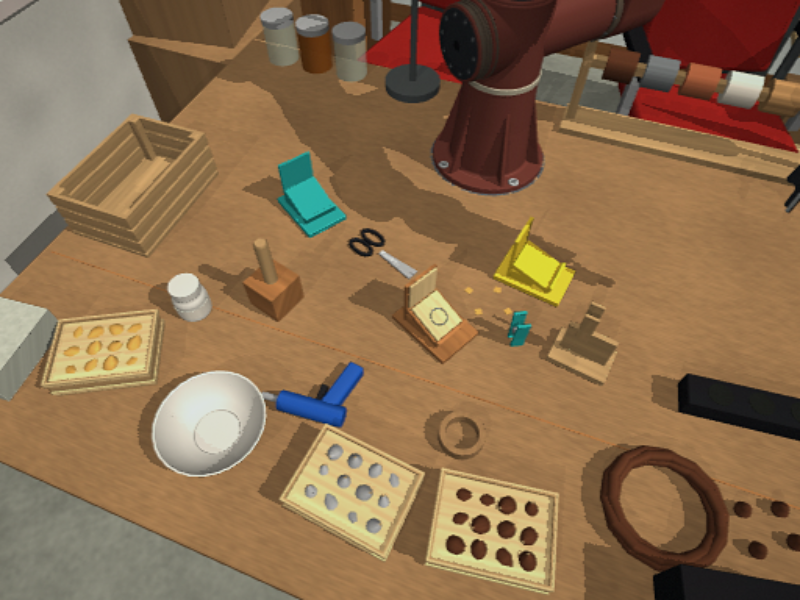

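View pics/side.png

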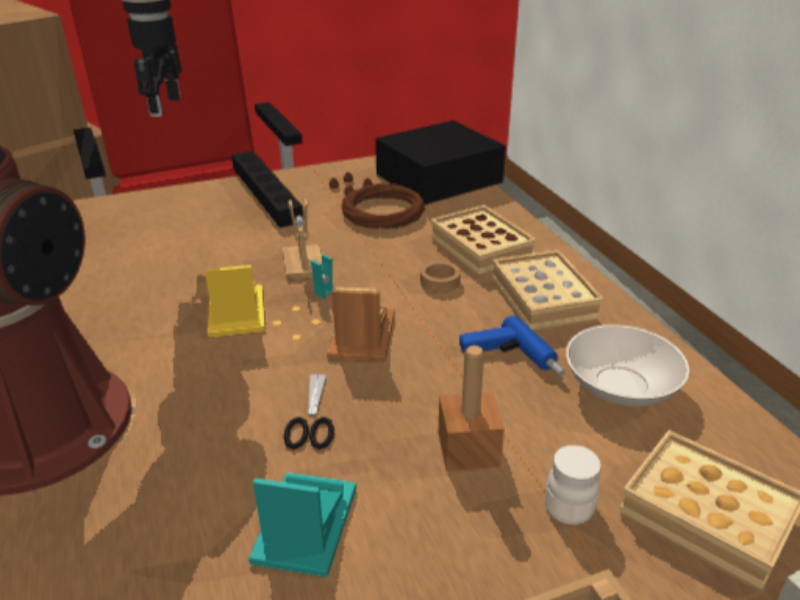

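Candidates, in 800x600 scene pixels:
- **Jig:** wooden one at (437,312). The turquoise (310,195) and yellow (535,262) ones are decoys.
- **Clip:** on the stand at (594,318). The turquoise clip at (518,328) is a decoy.
- **Stick:** in the holder at (268,275).
- **Bystanders:** jar (188,297), gun (320,400), tape (461,435).

Next I'll measure and check one crop.

```bash
python3 - <<'E'
from h import *
S=np.load("scene.npz");T=np.load("side.npz")
a=S['im'][170:250,235:405,::-1]; b=T['im'][115:235,170:330,::-1]
a=cv2.resize(a,(800,376),interpolation=3); cv2.imwrite("pics/crop.png",a)
P=np.concatenate([S['P'].reshape(-1,3),T['P'].reshape(-1,3)]);C=np.concatenate([S['im'].reshape(-1,3),T['im'].reshape(-1,3)])
def box(c0,c1,r0,r1):  # in 800px scene
    s=.64; return np.nanmedian(S['P'][int(r0*s):int(r1*s),int(c0*s):int(c1*s)].reshape(-1,3),0)
cj=box(430,445,310,322);cs=box(585,605,350,365);ch=box(260,280,285,300)
print(cj,cs,ch, 'jar',box(180,195,280,288),'gun',box(300,330,400,410),'tape',box(440,480,410,430))
def rep(name,c,r,z0,z1):
    m=(np.linalg.norm(P[:,:2]-c[:2],axis=1)<r)&(P[:,2]>z0)&(P[:,2]<z1)
    p=P[m]; 
    if len(p)<4: print(name,len(p));return
    rc=cv2.minAreaRect(p[:,:2].astype(np.float32)); print(name,len(p),'mean',p.mean(0).round(4),'rect',np.round(rc[0],4),np.round(rc[1],4),round(rc[2],1))
rep('fencetop',cj,.09,.105,.12);rep('jigbase',cj,.09,.008,.016);rep('jigall',cj,.085,.008,.2)
rep('slat',cs,.07,.074,.086);rep('standbase',cs,.08,.010,.018);rep('clip',cs,.07,.09,.2);rep('handles',cs,.07,.12,.2)
rep('holdertop',ch,.06,.06,.07);rep('stick',ch,.06,.085,.155);rep('sticktop',ch,.06,.155,.2)
E
```

```text
[0.48272761 0.03720909 0.04273325] [0.45659125 0.30619623 0.02721131] [ 0.55412031 -0.24460639  0.06509072] jar [ 0.59636176 -0.38008485  0.0757126 ] gun [ 0.70409668 -0.08916697  0.03294193] tape [0.63623331 0.12870255 0.01024269]
fencetop 236 mean [ 4.629e-01 -3.000e-04  1.092e-01] rect [4.627e-01 4.000e-04] [0.0169 0.0696] 62.5
jigbase 909 mean [0.4893 0.0269 0.0118] rect [0.4786 0.0327] [0.1367 0.0912] 63.8
jigall 3144 mean [0.4769 0.0161 0.0459] rect [0.4786 0.0327] [0.1367 0.0912] 63.8
slat 169 mean [0.4506 0.2852 0.0793] rect [0.4518 0.2859] [0.0849 0.0219] 75.1
standbase 842 mean [0.4563 0.2869 0.0135] rect [0.4494 0.2859] [0.1089 0.0711] 80.1
clip 287 mean [0.448  0.2737 0.1155] rect [0.4471 0.2735] [0.0271 0.0331] 80.5
handles 126 mean [0.4468 0.2748 0.1289] rect [0.4473 0.2745] [0.0252 0.0328] 79.2
holdertop 1112 mean [ 0.5319 -0.2557  0.0647] rect [ 0.5293 -0.2555] [0.0737 0.0714] 75.3
stick 511 mean [ 0.5277 -0.2587  0.1207] rect [ 0.5285 -0.2553] [0.0282 0.0239] 58.5
sticktop 161 mean [ 0.5285 -0.2562  0.1601] rect [ 0.5285 -0.2551] [0.025  0.0235] 41.5
```

View pics/crop.png

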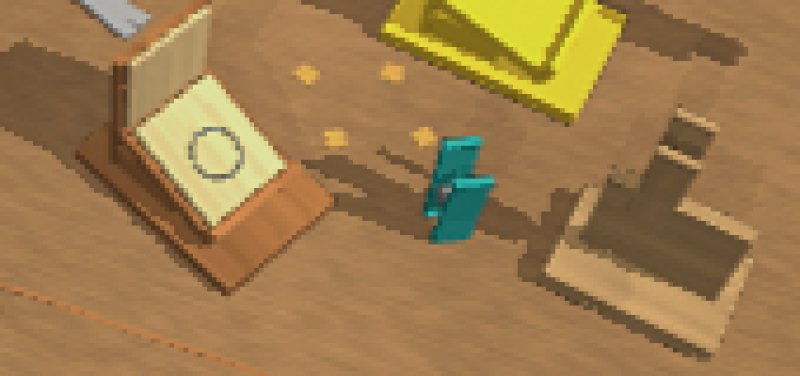

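The crop confirms the choice: wooden jig with ring at (215,153), natural-wood clip on its stand at (685,150), turquoise clip decoy at (460,190). Fence and holder heights match the spec. I'll move above the clip first.

carry_out(
  steps=[1,-0.987,-0.549,-0.18,0,0,0,1,-0.987,-0.549,-0.18,0,0,0,1,-0.987,-0.549,-0.18,0,0,0,1,-0.987,-0.549,-0.18,0,0,0,1,-0.987,-0.549,-0.18,0,0,0,1,-0.987,-0.549,-0.18,0,0,0,1,-0.987,-0.549,-0.18,0,0,0,1,-0.987,-0.549,-0.18,0,0,0,1,-0.987,-0.549,-0.18,0,0,0,1,-0.987,-0.549,-0.18,0,0,0,1,-0.987,-0.549,-0.18,0,0,0,1,-0.987,-0.549,-0.18,0,0,0,1,-0.987,-0.549,-0.18,0,0,0,1,-0.987,-0.549,-0.18,0,0,0],
)

```text
clock: 1.5
position: [0.4476, 0.2738, 0.2497]
eef_rot: [-0.725, -3.056, 0.0]
force: [-0.5, 0.5, 1.2]
width: 0.0854
grip_force: 0.0
```

carry_out(
  steps=[1,0,0,0,0,0,0.916,1,0,0,0,0,0,0.916,1,0,0,0,0,0,0.916,1,0,0,0,0,0,0.916,1,0,0,0,0,0,0.916,1,0,0,0,0,0,0.916,1,0,0,0,0,0,0.916,1,0,0,0,0,0,0.916,1,0,0,0,0,0,0.916,1,0,0,0,0,0,0.916,1,0,0,0,0,0,0,1,0,0,0,0,0,0],
)

```text
clock: 2.7
position: [0.4472, 0.2746, 0.2496]
eef_rot: [-2.402, -2.024, 0.001]
force: [0.1, -0.6, 0.1]
width: 0.0854
grip_force: 0.0
```

```bash
cat >> h.py <<'E'
def pose():
    s=monitor.state(); return np.array(s['position']),R.from_rotvec(s['eef_rot'])
def go(p,yaw=None,Rt=None):
    "units in current tool axes to reach p; and rotation units"
    p0,R0=pose()
    if Rt is None: Rt=R.from_matrix(np.array([[-np.sin(yaw)*-1,np.cos(yaw),0],[-np.cos(yaw),np.sin(yaw),0],[0,0,-1]]))
    d=R0.inv().apply(np.array(p)-p0)/.02
    w=(R0.inv()*Rt).as_rotvec(True)/8
    print('pos',p0.round(4),'yaw',np.degrees(np.arctan2(*R0.as_matrix()[[1,0],1])).round(2),'tilt z',R0.as_matrix()[:,2].round(4)); print('shift units',d.round(2),'turn units',w.round(3))
E
python3 - <<'E'
from h import *
im,P=cam("wrist"); np.savez("w1.npz",im=im,P=P); cv2.imwrite("pics/w1.png",im[...,::-1])
go([.447,.2745,.25],np.radians(-10)); p=eyes.camera_params("wrist");print(p['eye'],monitor.state()['clock'])
c=np.array([.447,.2745])
p=P.reshape(-1,3); r=np.linalg.norm(p[:,:2]-c,axis=1)
def rep(n,z0,z1,rr):
    m=(r<rr)&(p[:,2]>z0)&(p[:,2]<z1); q=p[m]
    if len(q)<4: print(n,len(q)); return
    rc=cv2.minAreaRect(q[:,:2].astype(np.float32)); print(n,len(q),q.mean(0).round(4),np.round(rc[0],4),np.round(rc[1],4),round(rc[2],1))
rep('slat',.075,.085,.08);rep('handletop',.134,.15,.05);rep('clip',.1,.15,.05);rep('base',.01,.018,.09)
E
```

```text
Traceback (most recent call last):
  File "h.py", line 17, in go
    if Rt is None: Rt=R.from_matrix(np.array([[-np.sin(yaw)*-1,np.cos(yaw),0],[-np.cos(yaw),np.sin(yaw),0],[0,0,-1]]))
                      ~~~~~~~~~~~~~^^^^^^^^^^^^^^^^^^^^^^^^^^^^^^^^^^^^^^^^^^^^^^^^^^^^^^^^^^^^^^^^^^^^^^^^^^^^^^^^^^^
  File "scipy/spatial/transform/_rotation.pyx", line 1143, in scipy.spatial.transform._rotation.Rotation.from_matrix
ValueError: Non-positive determinant (left-handed or null coordinate frame) in rotation matrix 0: [[-0.17364818  0.98480775  0.        ]
 [-0.98480775 -0.17364818  0.        ]
 [ 0.          0.         -1.        ]].
```

View pics/w1.png

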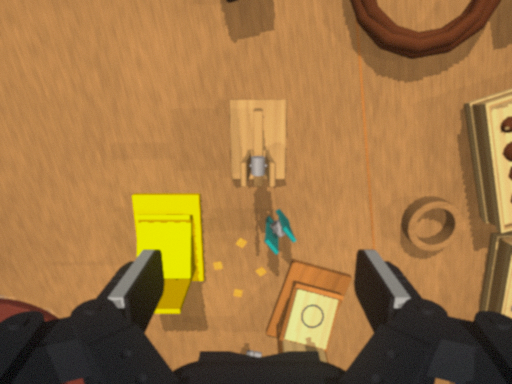

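The wrist picture shows the stand at (258,140) with the clip's arms left and right at (246,173) and (271,173), aligned with the closing line. The jig ring is at (312,315). I'll fix a helper bug and measure.

```bash
sed -i 's/np.array(\[\[-np.sin(yaw)\*-1,np.cos(yaw),0\],\[-np.cos(yaw),np.sin(yaw),0\]/np.array([[-np.sin(yaw),np.cos(yaw),0],[np.cos(yaw),np.sin(yaw),0]/' h.py
python3 - <<'E'
from h import *
W=np.load("w1.npz");P=W['P'];im=W['im']
go([.447,.2745,.25],np.radians(-10))
def rep(n,c,z0,z1,rr):
    p=P.reshape(-1,3); r=np.linalg.norm(p[:,:2]-c,axis=1)
    m=(r<rr)&(p[:,2]>z0)&(p[:,2]<z1); q=p[m]
    if len(q)<4: print(n,len(q)); return
    rc=cv2.minAreaRect(q[:,:2].astype(np.float32)); print(n,len(q),q.mean(0).round(4),np.round(rc[0],4),np.round(rc[1],4),round(rc[2],1))
c=[.447,.2745]
rep('slat',c,.075,.085,.08);rep('handletop',c,.136,.15,.05);rep('clip',c,.1,.15,.05);rep('base',c,.01,.018,.09)
j=[.4786,.0327]
rep('jbase',j,.009,.015,.09);rep('all',j,.009,.2,.09);rep('ftop',j,.104,.118,.09)
# shelf plane + ring
d=im.astype(int).sum(2); sub=(slice(285,345),slice(285,340))
q=P[sub].reshape(-1,3); g=(np.linalg.norm(q[:,:2]-[.484,.038],axis=1)<.025); q=q[g]
u,s,v=np.linalg.svd(q-q.mean(0)); n=v[2]*np.sign(v[2,2]);print('normal',n,np.arccos(n[2]),np.degrees(np.arctan2(n[1],n[0])), 'c',q.mean(0))
col=d[sub].reshape(-1)[g]; dk=q[col<np.median(col)-80]; cc=cv2.minEnclosingCircle(dk[:,:2].astype(np.float32)); print('ring',len(dk),dk.mean(0),cc)
E
```

```text
pos [0.4473 0.2746 0.2497] yaw -9.77 tilt z [-3.e-04 -1.e-04 -1.e+00]
shift units [-0.01 -0.01 -0.01] turn units [-0.002  0.001  0.028]
slat 579 [0.4497 0.2967 0.0796] [0.449  0.2899] [0.0789 0.0222] 71.1
handletop 0
clip 658 [0.4463 0.2779 0.1195] [0.4465 0.277 ] [0.0222 0.0323] 80.0
base 3149 [0.4505 0.2994 0.0135] [0.4445 0.2657] [0.1482 0.07  ] 80.3
jbase 1639 [0.4812 0.0687 0.0117] [0.4785 0.0363] [0.1301 0.0899] 63.3
all 5167 [0.4769 0.0477 0.032 ] [0.4785 0.0363] [0.1301 0.0899] 63.3
ftop 0
normal [0.16028328 0.31679747 0.9348522 ] 0.3629537948165341 63.16292814754572 c [0.48393734 0.03803645 0.0414025 ]
ring 151 [0.48220591 0.04224232 0.0407973 ] ((0.4815004765987396, 0.041239432990550995), 0.01680346392095089)
```

```bash
python3 - <<'E'
from h import *
for f in("w1","scene","side"):
    P=np.load(f+".npz")['P'].reshape(-1,3); m=(np.linalg.norm(P[:,:2]-[.4468,.2755],axis=1)<.03)&(P[:,2]>.088); q=P[m]
    print(f,np.histogram(q[:,2],bins=np.arange(.088,.16,.004))[0], q[:,2].max())
    q=q[q[:,2]>.12]; x=q[:,:2]-[.4468,.2755]; a=np.radians(-10); print('x',np.percentile(x@[np.cos(a),np.sin(a)],[1,50,99]).round(4),'y',np.percentile(x@[-np.sin(a),np.cos(a)],[1,50,99]).round(4))
go([.4468,.2755,.112],np.radians(-10))
E
```

```text
w1 [  3  25 118 195  44  14  29  33  11  10  58 264   0   0   0   0   0] 0.3726136990242873
x [-0.0251 -0.0005  0.025 ] y [-0.0047  0.0102  0.0171]
scene [ 9 10  8  9 10 21 18 16 21 23 12 40  1  0  0  0  0] 0.13617174855531355
x [-0.0153 -0.0095  0.0171] y [-0.0102  0.0006  0.0113]
side [11 11 16 16  3  6  3  5  5  4 10 10  0  0  0  0  0] 0.13390309088933172
x [-0.0157 -0.0104  0.0153] y [-0.0136 -0.0081  0.0103]
pos [0.4473 0.2746 0.2497] yaw -9.77 tilt z [-3.e-04 -1.e-04 -1.e+00]
shift units [ 0.04 -0.03  6.89] turn units [-0.002  0.001  0.028]
```

carry_out(
  steps=[1,0,0,1,0,0,0,1,0,0,1,0,0,0,1,0,0,1,0,0,0,1,0,0,1,0,0,0,1,0,0,1,0,0,0,1,0,0,1,0,0,0,1,0,0,0.95,0,0,0,0.6,0,0,0,0,0,0,0.5,0,0,0,0,0,0,0.4,0,0,0,0,0,0,0.35,0,0,0,0,0,0,0.3,0,0,0,0,0,0,0.25,0,0,0,0,0,0,0.22,0,0,0,0,0,0,0.22,0,0,0,0,0,0,0.22,0,0,0,0,0,0],
)

```text
clock: 4.35
position: [0.4474, 0.2746, 0.1109]
eef_rot: [-2.406, -2.02, -0.0]
force: [-0.8, -0.5, -0.6]
width: 0.0185
grip_force: 0.0
```

```bash
python3 - <<'E'
from h import *
s=monitor.state();print(s['width'],s['grip_force'],s['force'],s['position'])
im,P=cam("wrist");im2,_=cam("side")
a=cv2.resize(im[80:384,130:390,::-1],(400,468)); b=cv2.resize(im2[100:200,150:250,::-1],(468,468),interpolation=3)
cv2.imwrite("pics/g1.png",cv2.resize(np.hstack([a,b]),(780,420)))
E
```

```text
0.018494984203351397 0.0 [-0.82225569 -0.45851907 -0.60313087] [0.4473652  0.27464051 0.11091783]
```

View pics/g1.png

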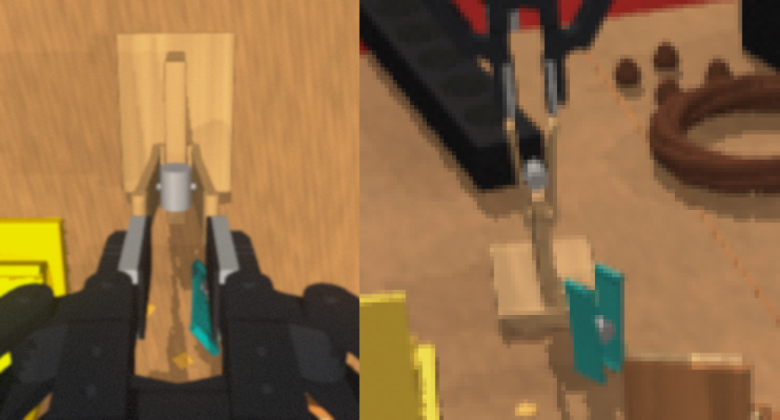

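The side view shows finger tips right at the handle ends at (510,120) and (550,120), with zero grip force. I'll measure in the tool frame whether the handles are between the pads.

```bash
python3 - <<'E'
from h import *
p0,R0=pose()
print(monitor.state()['grip_force'],monitor.state()['width'])
print('eye in tool',R0.inv().apply(eyes.camera_params('wrist')['eye']-p0))
for n in("wrist","side","scene"):
    im,P=cam(n); q=R0.inv().apply(P.reshape(-1,3)-p0); c=im.reshape(-1,3).astype(int)
    m=(abs(q[:,0])<.03)&(abs(q[:,1])<.03)&(q[:,2]>-.06)&(q[:,2]<.04); warm=(c[:,0]-c[:,2]>25)
    for nm,k in(("wood",m&warm),("grey",m&~warm)):
        print(n,nm)
        for z in np.arange(-.06,.04,.01):
            s=q[k&(q[:,2]>=z)&(q[:,2]<z+.01)]
            if len(s)>2: print('  z%.2f n%d x %s y %s'%(z,len(s),np.percentile(s[:,0],[2,50,98]).round(4),np.percentile(s[:,1],[2,50,98]).round(4)))
E
```

```text
0.0 0.018961253985760877
eye in tool [ 7.53139962e-02  1.56803987e-04 -1.74046100e-01]
wrist wood
  z-0.06 n57 x [-0.0107  0.0066  0.0073] y [-0.023  -0.0094  0.0229]
  z-0.05 n90 x [-0.0105  0.0065  0.0114] y [-0.0228 -0.0094  0.023 ]
  z-0.04 n161 x [-0.0096  0.0064  0.0112] y [-0.0207  0.0094  0.0211]
  z-0.03 n412 x [-0.0062  0.0089  0.0132] y [-0.017   0.0094  0.0144]
  z-0.02 n183 x [-0.0034  0.0127  0.0133] y [-0.0163  0.0091  0.0142]
  z-0.01 n251 x [-0.0078  0.0085  0.0133] y [-0.015  -0.011   0.0124]
  z0.00 n246 x [-0.0084  0.0073  0.0132] y [-0.0142 -0.0049  0.0115]
  z0.01 n224 x [-0.0079  0.0084  0.0131] y [-0.0132 -0.0071  0.0107]
  z0.02 n146 x [-0.0177  0.0123  0.022 ] y [-0.0129 -0.      0.0102]
  z0.03 n726 x [-0.0239  0.0142  0.0294] y [-0.0111 -0.0016  0.0082]
wrist grey
  z-0.06 n868 x [-0.0067  0.0075  0.0115] y [-0.0217  0.0093  0.0219]
  z-0.05 n660 x [-0.0069  0.0073  0.0114] y [-0.0215  0.0094  0.0217]
  z-0.04 n126 x [-0.0097  0.0107  0.0113] y [-0.0182 -0.0094  0.0188]
  z0.00 n430 x [-0.0062  0.0025  0.0107] y [-0.0058 -0.0015  0.0033]
  z0.01 n289 x [-0
[... 1085 characters left out ...]
 0.0056]
scene wood
  z-0.03 n22 x [-0.0083  0.0003  0.0119] y [0.0093 0.0125 0.0154]
  z-0.02 n20 x [-0.0083  0.004   0.0111] y [0.0114 0.0131 0.0152]
  z-0.01 n24 x [-0.0082  0.0021  0.0121] y [-0.0012  0.0124  0.0141]
  z0.00 n24 x [-0.009   0.0031  0.0116] y [-0.0115  0.0119  0.013 ]
  z0.01 n21 x [-0.0092  0.      0.0119] y [-0.0099  0.0103  0.0128]
  z0.02 n43 x [-0.0234  0.0011  0.0281] y [-0.0052  0.0091  0.0117]
  z0.03 n73 x [-0.0228  0.0045  0.0289] y [-0.0059  0.0033  0.0113]
scene grey
  z-0.06 n15 x [-0.0066 -0.0004  0.0061] y [0.021  0.0229 0.024 ]
  z-0.05 n25 x [-0.0105 -0.0001  0.0092] y [0.0155 0.0215 0.0246]
  z-0.04 n3 x [-0.0099 -0.0089  0.0072] y [0.0146 0.0158 0.0166]
```

```bash
python3 - <<'E'
from h import *
p0,R0=pose()
im,P=cam("wrist"); q=R0.inv().apply(P.reshape(-1,3)-p0); c=im.reshape(-1,3).astype(int)
m=(abs(q[:,0])<.03)&(abs(q[:,1])<.03)
for z in np.arange(-.05,-.012,.003):
    k=m&(q[:,2]>=z)&(q[:,2]<z+.003)
    print('%.3f'%z,k.sum(),'y',np.percentile(abs(q[k,1]),[2,25,50,75,98]).round(4),'x',np.percentile(q[k,0],[2,50,98]).round(4),'rgb',np.median(c[k],0))
W=np.load("w1.npz"); q=W['P'].reshape(-1,3)-[.4473,.2746,.2497]; c=W['im'].reshape(-1,3).astype(int)
q=R0.inv().apply(q); m=(abs(q[:,1])>.035)&(abs(q[:,1])<.06)&(abs(q[:,0])<.02)&(q[:,2]<.05)
print(np.histogram(q[m,2],bins=np.arange(-.1,.05,.01)))
cv2.imwrite("pics/g2.png",cv2.resize(im[190:330,180:340,::-1],(640,560),interpolation=2))
E
```

```text
-0.050 255 y [0.0093 0.01   0.0138 0.0191 0.0226] x [-0.0087  0.0071  0.0113] rgb [63. 57. 50.]
-0.047 225 y [0.0093 0.0102 0.0143 0.019  0.0227] x [0.0009 0.0073 0.0114] rgb [58. 50. 44.]
-0.044 213 y [0.0094 0.0104 0.0144 0.0192 0.0225] x [-0.0102  0.0071  0.0113] rgb [68. 58. 48.]
-0.041 187 y [0.0093 0.0097 0.0134 0.018  0.0216] x [-0.0029  0.0071  0.0113] rgb [91. 73. 52.]
-0.038 104 y [0.0093 0.0094 0.0113 0.014  0.0206] x [-0.01    0.0107  0.0112] rgb [131.5 113.5  98. ]
-0.035 53 y [0.0093 0.0094 0.0094 0.0095 0.0155] x [-0.01   -0.0033  0.0107] rgb [98. 71. 47.]
-0.032 12 y [0.0094 0.0094 0.0094 0.0094 0.0095] x [-0.0022 -0.0001  0.0017] rgb [118.5  85.5  55.5]Traceback (most recent call last):
  File "<stdin>", line 7, in <module>
    return _quantile_unchecked(
        a, q, axis, out, overwrite_input, method, keepdims, weights)
    return _ureduce(a,
                    func=_quantile_ureduce_func,
    ...<5 lines>...
                    overwrite_input=overwrite_input,
                    method=method)
    r = func(a, **kwargs)
    result = _quantile(arr,
                       quantiles=q,
    ...<2 lines>...
                       out=out,
                       weights=wgt)
    slices_having_nans = np.isnan(arr[-1, ...])
                                  ~~~^^^^^^^^^
IndexError: index -1 is out of bounds for axis 0 with size 0
```

The pads end 30 mm behind the nominal TCP (three cameras agree; the handle top is at z 0.136 and the tips are at about 0.142). So I closed above the handles without touching them. I'll reopen, go 20 mm lower and squeeze again.

carry_out(
  steps=[0.7,0,0,0,0,0,0,0.7,0,0,0,0,0,0,0.7,0,0,0,0,0,0,0.7,0,0,0,0,0,0,0.7,0,0,0.5,0,0,0,0.7,0,0,0.5,0,0,0,0.6,0,0,0,0,0,0,0.5,0,0,0,0,0,0,0.4,0,0,0,0,0,0,0.35,0,0,0,0,0,0,0.3,0,0,0,0,0,0,0.26,0,0,0,0,0,0,0.22,0,0,0,0,0,0,0.22,0,0,0,0,0,0,0.22,0,0,0,0,0,0],
)

```text
clock: 6.15
position: [0.4474, 0.2747, 0.0909]
eef_rot: [-2.406, -2.02, -0.0]
force: [0.2, -0.2, -0.4]
width: 0.0193
grip_force: 13.9
```

```bash
python3 - <<'E'
from h import *
s=monitor.state();print(s['width'],s['grip_force'],s['force'],s['position'],s['clock'])
p0,R0=pose()
im,P=cam("wrist"); q=R0.inv().apply(P.reshape(-1,3)-p0); c=im.reshape(-1,3).astype(int)
m=(abs(q[:,0])<.03)&(abs(q[:,1])<.03)
for z in np.arange(-.056,.03,.006):
    k=m&(q[:,2]>=z)&(q[:,2]<z+.006)
    if k.sum()>2: print('%.3f'%z,k.sum(),'y',np.percentile(q[k,1],[2,25,50,75,98]).round(4),'x',np.percentile(q[k,0],[2,50,98]).round(4),'rgb',np.median(c[k],0))
im2,_=cam("side")
a=cv2.resize(im[120:384,150:370,::-1],(400,480)); b=cv2.resize(im2[100:200,160:240,::-1],(384,480),interpolation=3)
cv2.imwrite("pics/g3.png",np.hstack([a,b]))
E
```

```text
0.019334541571246793 13.946411818033084 [ 0.24844814 -0.17531831 -0.42500995] [0.44738813 0.27466027 0.09093021] 6.15
-0.056 539 y [-0.0225 -0.0144  0.0095  0.0146  0.0226] x [-0.0088  0.0071  0.0113] rgb [62. 55. 49.]
-0.050 489 y [-0.0225 -0.0145 -0.0095  0.0141  0.0225] x [-0.0092  0.0072  0.0113] rgb [70. 60. 50.]
-0.044 1462 y [-0.02   -0.0076 -0.004   0.0077  0.0203] x [-0.0087  0.006   0.0129] rgb [182. 141.  91.]
-0.038 188 y [-0.0156 -0.0092  0.0043  0.0087  0.0153] x [0.0102 0.0124 0.0132] rgb [155.5 123.   79.5]
-0.032 93 y [-0.0105 -0.0085 -0.0069  0.007   0.0093] x [0.0105 0.0128 0.0133] rgb [163. 123.  75.]
-0.026 77 y [-0.0108 -0.0091 -0.0071  0.0081  0.0097] x [0.0105 0.0129 0.0133] rgb [165. 125.  75.]
-0.020 84 y [-0.0118 -0.0111 -0.0084  0.0079  0.0101] x [0.0035 0.0127 0.0132] rgb [165. 125.  73.]
-0.014 287 y [-0.0127 -0.0031 -0.0014  0.0008  0.0095] x [-0.0065  0.0054  0.013 ] rgb [183. 172. 166.]
-0.008 567 y [-0.013  -0.0047 -0.0003  0.0035  0.0094] x [-0.0066  0.0052  0.013 ] rgb [160. 144. 137.]
-0.002 158 y [-0.0143 -0.0077 -0.0012  0.0059  0.011 ] x [0.0017 0.0109 0.0132] rgb [145.  130.  113.5]
0.004 143 y [-0.0155 -0.0145 -0.0044  0.0107  0.0123] x [-0.0183  0.0107  0.0252] rgb [154. 116.  70.]
0.010 855 y [-0.0162 -0.0042 -0.0015  0.0015  0.013 ] x [-0.0241  0.0144  0.0294] rgb [221. 167. 101.]
0.016 88 y [-0.018  -0.0172 -0.015   0.0122  0.0142] x [-0.0087  0.0105  0.0132] rgb [156. 119.  70.]
0.022 163 y [-0.0188 -0.0147  0.008   0.0098  0.0146] x [-0.0075  0.0102  0.013 ] rgb [175. 133.  80.]
0.028 11 y [-0.0152 -0.0026  0.01    0.0116  0.0131] x [0.0126 0.0127 0.0129] rgb [194. 147.  88.]
```

View pics/g3.png

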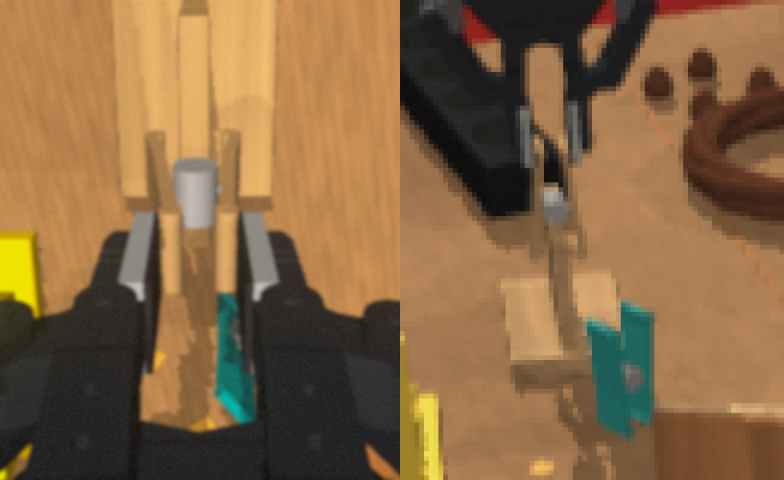

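The clip is now gripped and its jaws are clear of the slat (arms beside the spring at (172,250) and (228,250)). Next I'll lift it and carry it above the fence.

carry_out(
  steps=[0.2,0,0,0,0,0,0,0.2,0,0,0,0,0,0,0.2,0,0,-0.5,0,0,0,0.2,0,0,-0.5,0,0,0,0.2,0,0,-1,0,0,0,0.2,0,0,-1,0,0,0,0.2,0,0,-1,0,0,0,0.2,0,0,0,0,0,0],
)

```text
clock: 7.05
position: [0.4491, 0.2752, 0.1749]
eef_rot: [2.404, 2.019, 0.008]
force: [0.4, 0.2, 0.2]
width: 0.0176
grip_force: 14.8
```

carry_out(
  steps=[0.2,-0.957,0.215,0,0,0,0,0.2,-0.957,0.215,0,0,0,0,0.2,-0.957,0.215,0,0,0,0,0.2,-0.957,0.215,0,0,0,0,0.2,-0.957,0.215,0,0,0,0,0.2,-0.957,0.215,0,0,0,0,0.2,-0.957,0.215,0,0,0,0,0.2,-0.957,0.215,0,0,0,0,0.2,-0.957,0.215,0,0,0,0,0.2,-0.957,0.215,0,0,0,0,0.2,-0.957,0.215,0,0,0,0,0.2,-0.957,0.215,0,0,0,0,0.2,-0.957,0.215,0,0,0,0,0.2,-0.957,0.215,0,0,0,0],
)

```text
clock: 8.45
position: [0.4602, -0.0005, 0.1707]
eef_rot: [-2.406, -2.02, -0.0]
force: [0.1, -0.1, -0.7]
width: 0.0173
grip_force: 14.8
```

carry_out(
  steps=[0.2,0,0,0,0,0,-0.914,0.2,0,0,0,0,0,-0.914,0.2,0,0,0,0,0,-0.914,0.2,0,0,0,0,0,-0.914,0.2,0,0,0,0,0,-0.914,0.2,0,0,0,0,0,-0.914,0.2,0,0,0,0,0,-0.914,0.2,0,0,0,0,0,-0.914,0.2,0,0,0,0,0,-0.914,0.2,0,0,0,0,0,-0.914,0.2,0,0,0,0,0,0,0.2,0,0,0,0,0,0],
)

```text
clock: 9.65
position: [0.4602, 0.0003, 0.1707]
eef_rot: [-0.735, -3.054, -0.0]
force: [0.6, 0.2, -0.4]
width: 0.0173
grip_force: 14.8
```

```bash
python3 - <<'E'
from h import *
s=monitor.state();print(s['width'],s['grip_force'],s['position'],s['clock'])
go([.461,0,.171],np.radians(63.3))
p0,R0=pose()
im,P=cam("wrist"); np.savez("w2.npz",im=im,P=P); im2,P2=cam("side"); im3,P3=cam("scene"); np.savez("s2.npz",im=im2,P=P2);np.savez("c2.npz",im=im3,P=P3)
for n,Q in(("wrist",P),("side",P2),("scene",P3)):
    Q=Q.reshape(-1,3); m=(np.linalg.norm(Q[:,:2]-[.461,0],axis=1)<.06)&(Q[:,2]>.1)&(Q[:,2]<.116); f=Q[m]
    if len(f)>4:
        t=R0.inv().apply(f-p0); rc=cv2.minAreaRect(f[:,:2].astype(np.float32))
        print(n,'fence',len(f),np.round(rc[0],4),np.round(rc[1],4),rc[2],'tool x',np.percentile(t[:,0],[1,99]).round(4),'y',np.percentile(t[:,1],[1,50,99]).round(4),'z',np.median(f[:,2]))
    q=R0.inv().apply(Q-p0)
    for z in np.arange(.0,.04,.006):
        k=(abs(q[:,0])<.016)&(abs(q[:,1])<.03)&(q[:,2]>=z)&(q[:,2]<z+.006)
        if k.sum()>2: print('%.3f'%z,k.sum(),'y',np.percentile(q[k,1],[2,25,50,75,98]).round(4),'x',np.percentile(q[k,0],[2,50,98]).round(4))
a=cv2.resize(im[120:384,130:380,::-1],(400,422)); b=cv2.resize(im2[120:250,180:290,::-1],(357,422),interpolation=3)
cv2.imwrite("pics/p1.png",np.hstack([a,b]))
E
```

```text
0.01729566122930129 14.815675686186296 [4.60199858e-01 3.29728440e-04 1.70748248e-01] 9.65
pos [4.602e-01 3.000e-04 1.707e-01] yaw 62.94 tilt z [-1.e-04  1.e-04 -1.e+00]
shift units [-0.04  0.   -0.01] turn units [ 0.001 -0.001 -0.045]
wrist fence 737 [0.4497 0.0066] [0.0107 0.0442] 62.76102828979492 tool x [-0.0088  0.034 ] y [-0.0046 -0.0001  0.006 ] z 0.10975691099228987
0.000 172 y [-0.0152 -0.0131 -0.0015  0.0087  0.0118] x [-0.0056  0.0107  0.0131]
0.006 128 y [-0.0165 -0.0157 -0.0129  0.0123  0.0128] x [-0.0084  0.0073  0.0131]
0.012 106 y [-0.0179 -0.0171 -0.0145  0.0133  0.0138] x [-0.0083  0.0081  0.013 ]
0.018 112 y [-0.0192 -0.0184 -0.016   0.0132  0.0147] x [-0.0069  0.0097  0.0131]
0.024 114 y [-0.0197 -0.0148  0.0083  0.0102  0.015 ] x [-0.0073  0.012   0.013 ]
side fence 182 [0.4626 0.0006] [0.0176 0.0678] 63.15968704223633 tool x [-0.0357  0.0315] y [-0.0072 -0.0032  0.0084] z 0.10761110004128921
0.000 26 y [-0.0176 -0.0156 -0.0138 -0.0128  0.0094] x [-0.0092 -0.0004  0.0107]
0.006 26 y [-0.0169 -0.0155 -0.0145 -0.0134  0.0082] x [-0.0094 -0.0004  0.0107]
0.012 34 y [-0.0203 -0.0177 -0.0161 -0.0147  0.0143] x [-0.0095 -0.0005  0.011 ]
0.018 30 y [-0.0216 -0.0188 -0.0181 -0.0166  0.013 ] x [-0.0099 -0.0018  0.011 ]
0.024 23 y [-0.0203 -0.019  -0.0177 -0.0164  0.0121] x [-0.0097 -0.0023  0.0103]
scene fence 131 [4.628e-01 4.000e-04] [0.0127 0.0702] 63.4503288269043 tool x [-0.036   0.0317] y [-0.0048  0.0035  0.0076] z 0.10951131980737816
0.000 21 y [-0.014  -0.0058  0.0104  0.0121  0.0125] x [-0.0097 -0.0062  0.0095]
0.006 14 y [-0.0142  0.0107  0.0122  0.0132  0.0135] x [-0.0087 -0.003   0.0094]
0.012 17 y [-0.0162 -0.0129  0.0122  0.0138  0.0144] x [-0.0096 -0.0041  0.0115]
0.018 27 y [-0.0172 -0.0129  0.0138  0.0147  0.0159] x [-0.0098 -0.0027  0.0119]
0.024 11 y [-0.0168 -0.0138  0.0118  0.0148  0.0165] x [-0.0094  0.0013  0.0101]
```

View pics/p1.png

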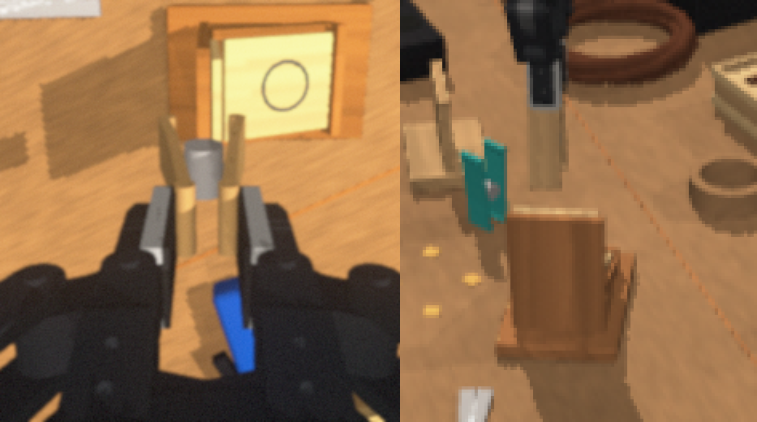

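The clip hangs over the fence with its jaw centre about 3 mm off along tool y. Heights agree (fence top at 0.110). I'll shift +3 mm and lower 49 mm.

carry_out(
  steps=[0.2,0,0.15,0,0,0,-0.04,0.2,0,0,0.5,0,0,0,0.2,0,0,0.5,0,0,0,0.2,0,0,0.4,0,0,0,0.2,0,0,0,0,0,0],
)

```text
clock: 10.3
position: [0.4606, 0.0033, 0.141]
eef_rot: [-0.72, -3.055, -0.0]
force: [0.1, 0.0, -0.7]
width: 0.0173
grip_force: 14.8
```

```bash
python3 - <<'E'
from h import *
p0,R0=pose(); s=monitor.state(); print(p0,s['force'],s['width'])
for n in("wrist","scene","side"):
    im,P=cam(n); Q=P.reshape(-1,3); q=R0.inv().apply(Q-p0); c=im.reshape(-1,3).astype(int)
    for z in(.01,.015,.02,.025):
        k=(abs(q[:,0])<.016)&(abs(q[:,1])<.025)&(abs(q[:,1])>.006)&(q[:,2]>=z)&(q[:,2]<z+.005)
        if k.sum()>2: print(n,z,k.sum(),np.percentile(q[k,1],[2,98]).round(4))
    k=(abs(Q[:,2]-.1095)<.003)&(abs(q[:,0])>.013)&(abs(q[:,0])<.04)&(abs(q[:,1])<.02); print(n,'fence',k.sum(),np.percentile(q[k,1],[2,98]).round(4) if k.sum()>2 else '')
E
```

```text
[0.46064361 0.00327133 0.14102669] [ 0.12989773  0.01441344 -0.66762907] 0.01726677966328953
wrist 0.01 97 [-0.0172  0.0133]
wrist 0.015 93 [-0.0182  0.0138]
wrist 0.02 118 [-0.0195  0.0149]
wrist 0.025 78 [-0.0198  0.0143]
wrist fence 549 [-0.0072  0.0034]
scene 0.01 18 [-0.0155  0.0142]
scene 0.015 12 [-0.0165  0.0152]
scene 0.02 21 [-0.0159  0.0159]
scene 0.025 6 [-0.0147  0.0148]
scene fence 35 [-0.0075  0.0043]
side 0.01 21 [-0.0194  0.01  ]
side 0.015 23 [-0.0207  0.0108]
side 0.02 20 [-0.0215  0.0131]
side 0.025 14 [-0.017  0.011]
side fence 65 [-0.0099  0.0046]
```

carry_out(
  steps=[0.2,0,0,0.35,0,0,0,0.2,0,0,0.35,0,0,0,0.2,0,0,0.3,0,0,0,0.2,0,0,0,0,0,0],
)

```text
clock: 10.85
position: [0.461, 0.0032, 0.1217]
eef_rot: [-0.72, -3.056, -0.0]
force: [-0.4, 0.0, -0.4]
width: 0.0179
grip_force: 14.8
```

carry_out(
  steps=[0.25,0,0,0,0,0,0,0.3,0,0,0,0,0,0,0.35,0,0,0,0,0,0,0.4,0,0,0,0,0,0,0.5,0,0,0,0,0,0,0.6,0,0,0,0,0,0,0.6,0,0,0,0,0,0,0.6,0,0,0,0,0,0,0.6,0,0,-0.5,0,0,0,0.6,0,0,-1,0,0,0,0.6,0,0,-1,0,0,0,0.6,0,0,-1,0,0,0,0.6,0,0,-1,0,0,0],
)

```text
clock: 12.15
position: [0.4617, 0.003, 0.2146]
eef_rot: [0.721, 3.057, 0.0]
force: [0.2, 0.5, 0.6]
width: 0.0513
grip_force: 0.0
```

```bash
python3 - <<'E'
from h import *
p0,R0=pose(); s=monitor.state(); print(p0,s['force'],s['width'],s['clock'])
f=np.array([.462,.0]);ax=np.array([-.452,-.892]);ay=np.array([.892,-.452])
ims=[]
for n in("wrist","scene","side"):
    im,P=cam(n); ims.append(im); Q=P.reshape(-1,3); x=(Q[:,:2]-f)@ax; y=(Q[:,:2]-f)@ay
    k=(abs(x)<.025)&(abs(y)<.03)&(Q[:,2]>.114)&(Q[:,2]<.185)
    print(n,k.sum(),'z',np.percentile(Q[k,2],[2,98]).round(4),'x',np.percentile(x[k],[2,98]).round(4),'y',np.percentile(y[k],[2,98]).round(4)) if k.sum()>2 else 0
    k=(abs(Q[:,2]-.1095)<.003)&(abs(x)<.015)&(abs(y)<.045); print('  fence x',np.percentile(x[k],[2,98]).round(4),'y',np.percentile(y[k],[2,98]).round(4))
    h=np.load({'wrist':'w1','scene':'scene','side':'side'}[n]+'.npz')
a=cv2.resize(ims[1][160:240,230:310,::-1],(390,390),interpolation=3); b=cv2.resize(ims[2][140:240,190:290,::-1],(390,390),interpolation=3)
cv2.imwrite("pics/p2.png",np.hstack([a,b]))
E
```

```text
[0.46169067 0.00298759 0.21456052] [0.22039377 0.47690048 0.61535335] 0.05129812187328136 12.15
wrist 1351 z [0.1192 0.1662] x [-0.0176  0.0133] y [-0.0145  0.0068]
  fence x [-0.0044  0.0054] y [-0.0345  0.0324]
scene 199 z [0.1173 0.1671] x [-0.0179  0.0119] y [-0.0131  0.0082]
  fence x [-0.0126  0.0078] y [-0.032   0.0348]
side 280 z [0.1151 0.1651] x [-0.0156  0.0145] y [-0.0137  0.008 ]
  fence x [-0.0069  0.0137] y [-0.0329  0.0335]
```

View pics/p2.png

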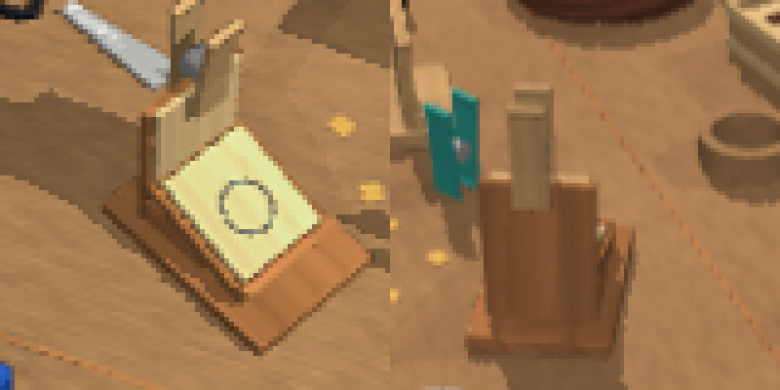

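The clip sits well down on leaf and fence: its top is at z 0.166, exactly 30 mm above its stand height, and it is about 3 mm off the middle. Now I'll measure the ring and move to the stick.

```bash
cat > ring.py <<'E'
from h import *
def ring(n,c=(.4815,.040)):
    im,P=cam(n); d=im.astype(int).sum(2); z=P[...,2]
    r=np.linalg.norm(P[...,:2]-np.array(c),axis=2); m=(r<.022)&(z>.025)&(z<.06)
    q=P[m]; col=d[m]; u,s,v=np.linalg.svd(q-q.mean(0)); nn=v[2]*np.sign(v[2,2])
    k=q[col<np.median(col)-80]; x=(k-q.mean(0))@v[:2].T
    (a,b),ax,_=cv2.fitEllipse(x.astype(np.float32)); ctr=q.mean(0)+a*v[0]+b*v[1]
    print(n,len(k),'ctr',ctr.round(4),'axes',np.round(ax,4),'tilt',np.arccos(nn[2]).round(3),'az',np.degrees(np.arctan2(nn[1],nn[0])).round(1))
E
python3 -c "
from ring import *
ring('wrist');ring('scene')
try: ring('side')
except Exception as e: print(e)
p0,R0=pose(); im,P=cam('wrist'); q=R0.inv().apply(P.reshape(-1,3)-p0)
k=(abs(q[:,1])<.02)&(abs(q[:,0])<.03)&(q[:,2]<-.03); print(np.histogram(q[k,2],bins=np.arange(-.15,-.02,.01)))
"
```

```text
wrist 200 ctr [0.4818 0.041  0.0408] axes [0.03   0.0301] tilt 0.351 az 63.0
scene 44 ctr [0.482  0.041  0.0415] axes [0.0304 0.031 ] tilt 0.357 az 61.0
OpenCV(4.12.0) /io/opencv/modules/imgproc/src/shapedescr.cpp:361: error: (-201:Incorrect size of input array) There should be at least 5 points to fit the ellipse in function 'fitEllipseNoDirect'

(array([   0,    0,  200, 4000, 2271,   13,    0,    0,    0,    0,    0,
          0]), array([-0.15, -0.14, -0.13, -0.12, -0.11, -0.1 , -0.09, -0.08, -0.07,
       -0.06, -0.05, -0.04, -0.03]))ring.py:5: RuntimeWarning: Mean of empty slice.
  q=P[m]; col=d[m]; u,s,v=np.linalg.svd(q-q.mean(0)); nn=v[2]*np.sign(v[2,2])
  ret = um.true_divide(
  return _methods._mean(a, axis=axis, dtype=dtype,
  ret = ret.dtype.type(ret / rcount)
ring.py:6: RuntimeWarning: Mean of empty slice.
  k=q[col<np.median(col)-80]; x=(k-q.mean(0))@v[:2].T
```

carry_out(
  steps=[0.8,-0.8,-0.913,0,0,0,0,0.8,-0.8,-0.913,0,0,0,0,0.8,-0.8,-0.913,0,0,0,0,0.8,-0.8,-0.913,0,0,0,0,0.8,-0.8,-0.913,0,0,0,0,0.8,-0.8,-0.913,0,0,0,0,0.8,-0.8,-0.913,0,0,0,0,0.8,-0.8,-0.913,0,0,0,0,0.8,-0.8,-0.913,0,0,0,0,0.8,-0.8,-0.913,0,0,0,0,0.8,-0.8,-0.913,0,0,0,0],
)

```text
clock: 13.6
position: [0.5292, -0.256, 0.2118]
eef_rot: [-0.721, -3.056, -0.001]
force: [-0.3, -0.1, -0.0]
width: 0.0684
grip_force: 0.0
```

carry_out(
  steps=[0.8,0,0,0,0,0,0.938,0.8,0,0,0,0,0,0.938,0.8,0,0,0,0,0,0.938,0.8,0,0,0,0,0,0.938,0.8,0,0,0,0,0,0.938,0.8,0,0,0,0,0,0.938,0.8,0,0,0,0,0,0.938,0.8,0,0,0,0,0,0.938,0.8,0,0,0,0,0,0.938,0.8,0,0,0,0,0,0.938,0.8,0,0,0,0,0,0.938,0.8,0,0,0,0,0,0.938,0.8,0,0,0,0,0,0,0.8,0,0,0,0,0,0],
)

```text
clock: 15.0
position: [0.5291, -0.2551, 0.2122]
eef_rot: [-2.669, -1.656, 0.0]
force: [0.9, 0.3, 0.3]
width: 0.0681
grip_force: 0.0
```

```bash
python3 - <<'E'
from h import *
s=monitor.state();print(s['clock'],s['width'],s['q'].round(3))
for n in("wrist","scene","side"):
    im,P=cam(n); Q=P.reshape(-1,3); k=(np.linalg.norm(Q[:,:2]-[.5285,-.2555],axis=1)<.03)
    for z0,z1 in((.158,.166),(.1,.155),(.06,.07)):
        f=Q[k&(Q[:,2]>z0)&(Q[:,2]<z1)]
        if len(f)>6: rc=cv2.minAreaRect(f[:,:2].astype(np.float32)); print(n,z0,len(f),np.round(rc[0],4),np.round(rc[1],4),f[:,2].max().round(4))
go([.5285,-.2555,.097],np.radians(-26.7))
E
```

```text
15.0 0.06813593899002482 [-0.672  0.07   0.085  1.586  0.     1.359]
wrist 0.158 666 [ 0.5286 -0.2547] [0.0213 0.0224] 0.1636
wrist 0.1 439 [ 0.531  -0.2485] [0.0105 0.0237] 0.155
wrist 0.06 1771 [ 0.5298 -0.2534] [0.0538 0.0594] 0.0699
scene 0.158 52 [ 0.5304 -0.2544] [0.0203 0.0201] 0.1644
scene 0.1 129 [ 0.5348 -0.25  ] [0.0123 0.0235] 0.1546
scene 0.06 208 [ 0.5303 -0.2534] [0.0534 0.0578] 0.07
side 0.158 71 [ 0.5277 -0.2573] [0.0184 0.0206] 0.1639
side 0.1 287 [ 0.5244 -0.2607] [0.0157 0.024 ] 0.1548
side 0.06 360 [ 0.5278 -0.2566] [0.0532 0.0591] 0.0698
pos [ 0.5293 -0.2553  0.2126] yaw -26.44 tilt z [-3.e-04  3.e-04 -1.e+00]
shift units [-0.03 -0.03  5.78] turn units [-0.003 -0.001  0.032]
```

carry_out(
  steps=[0.8,0,0,1,0,0,0,0.8,0,0,1,0,0,0,0.8,0,0,1,0,0,0,0.8,0,0,1,0,0,0,0.8,0,0,1,0,0,0,0.8,0,0,1,0,0,0,0.8,0,0,0,0,0,0,0.5,0,0,0,0,0,0,0.4,0,0,0,0,0,0,0.3,0,0,0,0,0,0,0.2,0,0,0,0,0,0,0,0,0,0,0,0,0,0,0,0,0,0,0,0,0,0,0,0,0,0,0],
)

```text
clock: 16.55
position: [0.5301, -0.2559, 0.0943]
eef_rot: [2.671, 1.651, 0.001]
force: [0.4, -0.4, 6.7]
width: 0.0224
grip_force: 58.8
```

carry_out(
  steps=[0,0,0,-0.3,0,0,0,0,0,0,-0.6,0,0,0,0,0,0,-1,0,0,0,0,0,0,-1,0,0,0,0,0,0,-1,0,0,0,0,0,0,-1,0,0,0,0,0,0,-1,0,0,0,0,0,0,-1,0,0,0,0,0,0,-1,0,0,0,0,0,0,-1,0,0,0,0,0,0,-0.5,0,0,0,0,0,0,0,0,0,0],
)

```text
clock: 17.75
position: [0.5299, -0.2557, 0.2827]
eef_rot: [2.67, 1.65, 0.001]
force: [0.6, -0.4, -0.8]
width: 0.0223
grip_force: 59.0
```

```bash
cat > stick.py <<'E'
from h import *
def stick():
    p0,R0=pose(); out=[]
    for n in("wrist","scene","side"):
        im,P=cam(n); q=R0.inv().apply(P.reshape(-1,3)-p0)
        k=(np.hypot(q[:,0],q[:,1])<.03)&(q[:,2]>-.02)&(q[:,2]<.1); f=q[k]
        if len(f)<5: print(n,len(f));continue
        print(n,len(f),'zmax',np.percentile(f[:,2],99).round(4),[(z,np.percentile(f[b,0],[2,98]).round(4).tolist(),np.percentile(f[b,1],[2,98]).round(4).tolist()) for z in(-.01,.02,.05,.08) for b in[(abs(f[:,2]-z)<.008)] if b.sum()>3])
E
python3 - <<'E'
from stick import *
s=monitor.state();print(s['clock'],s['width'],s['grip_force'],s['force'])
stick()
n=np.array([np.sin(.35)*np.cos(np.radians(63.2)),np.sin(.35)*np.sin(np.radians(63.2)),np.cos(.35)])
y=np.array([np.cos(np.radians(-26.8)),np.sin(np.radians(-26.8)),0]); z=-n; Rt=R.from_matrix(np.stack([np.cross(y,z),y,z],1))
mk=np.array([.4818,.041,.0408]); print('TCP hover',mk+n*(.0843+.05))
go(mk+n*(.0843+.05),Rt=Rt)
E
```

```text
17.75 0.0223280209325396 59.01805029818206 [ 0.57098541 -0.39198098 -0.8434535 ]
wrist 1419 zmax 0.0821 [(-0.01, [0.0027, 0.0121], [-0.0118, 0.0105]), (0.02, [0.0027, 0.0123], [-0.0122, 0.0104]), (0.05, [0.0035, 0.0088], [-0.0088, 0.006]), (0.08, [0.0008, 0.008], [-0.0092, 0.0053])]
scene 290 zmax 0.0844 [(-0.01, [-0.0009, 0.0127], [-0.0093, 0.0113]), (0.02, [-0.0024, 0.013], [-0.0094, 0.0108]), (0.05, [-0.0018, 0.0091], [-0.0092, 0.0071]), (0.08, [-0.0032, 0.0084], [-0.0084, 0.0058])]
side 573 zmax 0.0861 [(-0.01, [-0.0133, -0.0011], [-0.0125, 0.0097]), (0.02, [-0.0133, -0.0014], [-0.0128, 0.0097]), (0.05, [-0.0098, -0.0005], [-0.0097, 0.0062]), (0.08, [-0.008, 0.0049], [-0.0099, 0.0046])]
TCP hover [0.50256344 0.08210463 0.16695776]
pos [ 0.5291 -0.2551  0.2798] yaw -26.57 tilt z [-0.0011  0.001  -1.    ]
shift units [14.48 -8.72  5.66] turn units [-0.005 -2.51   0.03 ]
```

carry_out(
  steps=[0,0.965,-0.58,0,0,0,0,0,0.965,-0.58,0,0,0,0,0,0.965,-0.58,0,0,0,0,0,0.965,-0.58,0,0,0,0,0,0.965,-0.58,0,0,0,0,0,0.965,-0.58,0,0,0,0,0,0.965,-0.58,0,0,0,0,0,0.965,-0.58,0,0,0,0,0,0.965,-0.58,0,0,0,0,0,0.965,-0.58,0,0,0,0,0,0.965,-0.58,0,0,0,0,0,0.965,-0.58,0,0,0,0,0,0.965,-0.58,0,0,0,0,0,0.965,-0.58,0,0,0,0,0,0.965,-0.58,0,0,0,0,0,0,0,0,0,-0.63,0,0,0,0,0,0,-0.63,0.03,0,0,0,0,0,-0.63,0,0,0,0,0,0,-0.62,0,0,0,0,0,0,0,0],
)

```text
clock: 19.9
position: [0.5028, 0.0827, 0.2776]
eef_rot: [2.489, 1.536, -0.45]
force: [0.5, -0.6, -2.0]
width: 0.0225
grip_force: 59.1
```

```bash
cat > tgt.py <<'E'
from h import *
n=np.array([np.sin(.35)*np.cos(np.radians(63.2)),np.sin(.35)*np.sin(np.radians(63.2)),np.cos(.35)])
y=np.array([np.cos(np.radians(-26.8)),np.sin(np.radians(-26.8)),0]); z=-n; Rt=R.from_matrix(np.stack([np.cross(y,z),y,z],1))
mk=np.array([.4818,.041,.0408])
def target(h): return mk-Rt.apply([0,-.0015,.0843])+n*h
E
python3 - <<'E'
from tgt import *
s=monitor.state();print(s['clock'],s['width'],s['grip_force'],s['force'],s['q'].round(2))
go(target(.03),Rt=Rt)
E
```

```text
19.9 0.022450313994240523 59.10503753606463 [ 0.49157107 -0.59229667 -2.01997876] [ 0.1   0.17  0.27  1.87 -0.3   2.17]
pos [0.5028 0.0827 0.2776] yaw -26.68 tilt z [-0.1598 -0.3087 -0.9377]
shift units [1.9  0.11 6.2 ] turn units [-0.025  0.035  0.025]
```

carry_out(
  steps=[0,0.95,0.11,0,0,0,0,0,0.95,0,0,0,0,0,0,0,0,0.9,0,0,0,0,0,0,0.9,0,0,0,0,0,0,0.9,0,0,0,0,0,0,0.9,0,0,0,0,0,0,0.9,0,0,0,0,0,0,0.9,0,0,0,0,0,0,0.8,0,0,0,0,0,0,0,-0.025,0.035,0.025,0,0,0,0,0,0,0],
)

```text
clock: 21.0
position: [0.5019, 0.0741, 0.1518]
eef_rot: [2.496, 1.529, -0.43]
force: [0.2, -0.5, -0.2]
width: 0.0227
grip_force: 59.1
```

```bash
python3 - <<'E'
from tgt import *; import stick
s=monitor.state();print(s['clock'],s['force'])
go(target(.03),Rt=Rt)
stick.stick()
import ring; ring.ring('wrist')
ims=[cam(x)[0] for x in("scene","side")]
a=cv2.resize(ims[0][140:240,220:320,::-1],(390,390),interpolation=3); b=cv2.resize(ims[1][120:240,190:310,::-1],(390,390),interpolation=3)
cv2.imwrite("pics/h1.png",np.hstack([a,b]))
E
```

```text
21.0 [ 0.16035519 -0.49928683 -0.16120197]
pos [0.5019 0.0741 0.1518] yaw -26.98 tilt z [-0.1487 -0.3029 -0.9413]
shift units [ 0.09 -0.08  0.16] turn units [ 0.028 -0.042 -0.033]
wrist 1412 zmax 0.0824 [(-0.01, [0.003, 0.0122], [-0.0118, 0.0105]), (0.02, [0.0028, 0.0124], [-0.0125, 0.0101]), (0.05, [0.0038, 0.0089], [-0.0089, 0.0054]), (0.08, [0.001, 0.0081], [-0.0093, 0.0052])]
scene 134 zmax 0.0818 [(-0.01, [-0.0084, 0.0116], [-0.0001, 0.0124]), (0.02, [-0.0102, 0.0116], [-0.0009, 0.012]), (0.05, [-0.0076, 0.0082], [-0.0007, 0.008]), (0.08, [-0.0062, 0.0064], [-0.0022, 0.0069])]
side 284 zmax 0.078 [(-0.01, [-0.0141, -0.0029], [-0.0096, 0.012]), (0.02, [-0.0142, 0.0029], [-0.0093, 0.0122]), (0.05, [-0.0097, -0.0002], [-0.0015, 0.008]), (0.08, [-0.0074, 0.005], [-0.0017, 0.0053])]
wrist 283 ctr [0.4818 0.0388 0.0418] axes [0.0293 0.0382] tilt 0.35 az 63.7
```

View pics/h1.png

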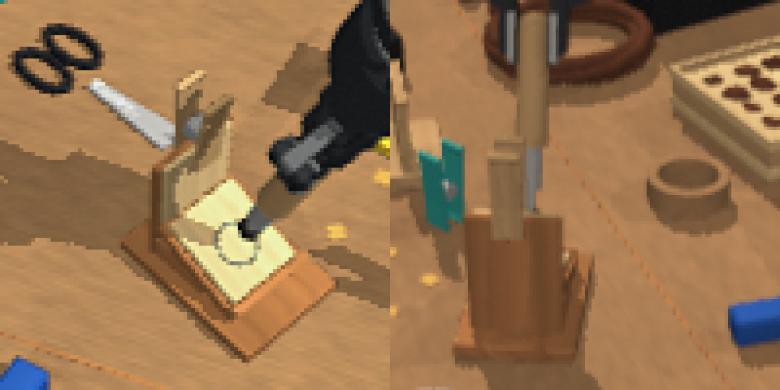

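The stick leans square to the shelf, its foot at (248,230) over the ring at (238,240), and the clip is clear of it. I'll approach to about 1 mm above the shelf.

carry_out(
  steps=[0,0.09,-0.08,0.5,0.028,-0.042,-0.033,0,0,0,0.5,0,0,0,0,0,0,0.3,0,0,0,0,0,0,0.2,0,0,0,0,0,0,0.1,0,0,0,0,0,0,0,0,0,0],
)

```text
clock: 21.9
position: [0.4965, 0.0666, 0.1206]
eef_rot: [2.491, 1.533, -0.443]
force: [0.6, -0.9, -1.0]
width: 0.0224
grip_force: 59.2
```

```bash
python3 - <<'E'
from tgt import *
s=monitor.state();print(s['clock'],s['force'])
go(target(-.007),Rt=Rt)
E
```

```text
21.9 [ 0.57272332 -0.9093862  -0.98820022]
pos [0.4965 0.0666 0.1206] yaw -26.77 tilt z [-0.1555 -0.3071 -0.9389]
shift units [-0.02 -0.    0.39] turn units [-0.002  0.01   0.004]
```

carry_out(
  steps=[0,0,0,0.1,0,0,0,0,0,0,0.1,0,0,0,0,0,0,0,0,0,0],
)

```text
clock: 22.2
position: [0.4962, 0.0654, 0.117]
eef_rot: [2.491, 1.533, -0.442]
force: [-0.6, 0.6, 1.5]
width: 0.0223
grip_force: 59.4
```

carry_out(
  steps=[0,0,0,0.1,0,0,0,0,0,0,0.1,0,0,0,0,0,0,0,0,0,0],
)

```text
clock: 22.5
position: [0.4955, 0.0642, 0.1131]
eef_rot: [2.491, 1.533, -0.442]
force: [0.1, 1.4, 2.8]
width: 0.0229
grip_force: 59.6
```

```bash
python3 - <<'E'
from tgt import *; import stick
f=[]
for i in range(3): f.append(monitor.state()['force']); stick.stick() if i==0 else cam("scene")
print(np.array(f)@n, monitor.state()['clock']); go(target(-.007),Rt=Rt)
E
```

```text
wrist 4351 zmax 0.0786 [(-0.01, [0.0027, 0.0123], [-0.0119, 0.0105]), (0.02, [0.003, 0.0124], [-0.0125, 0.0102]), (0.05, [0.0037, 0.0088], [-0.0089, 0.0054]), (0.08, [-0.0197, 0.0275], [-0.0275, 0.0269])]
scene 389 zmax 0.0821 [(-0.01, [-0.0092, 0.0114], [0.0004, 0.0122]), (0.02, [-0.0114, 0.0108], [0.0014, 0.0116]), (0.05, [-0.0076, 0.0077], [-0.0014, 0.0077]), (0.08, [-0.0269, 0.0271], [-0.0215, 0.0283])]
side 137 zmax 0.0392 [(-0.01, [-0.0143, -0.002], [-0.0001, 0.0116]), (0.02, [-0.0144, 0.0037], [0.0004, 0.0116])]
[3.11697889 3.13655997 3.54424061] 22.75
pos [0.4955 0.0643 0.1134] yaw -26.76 tilt z [-0.1549 -0.3072 -0.939 ]
shift units [-0.02 -0.01  0.01] turn units [0.002 0.008 0.004]
```

carry_out(
  steps=[0,0,0,0,0,0,0,0,0,0,0,0,0,0,0,0,0,0,0,0,0,0,0,0,0,0,0,0,0,0,0,0,0,0,0,0,0,0,0,0,0,0],
)

```text
clock: 23.35
position: [0.4955, 0.0642, 0.1132]
eef_rot: [2.491, 1.533, -0.442]
force: [0.6, 1.5, 2.8]
width: 0.0226
grip_force: 59.5
```

```bash
python3 - <<'E'
from tgt import *
p0,R0=pose(); print('tip est - mark',R0.apply([0,-.0015,.0843-.007])+p0-mk,'force',monitor.state()['force']@n)
i,P=cam("wrist"); j,_=cam("scene")
q=R0.inv().apply(P.reshape(-1,3)-p0); h=np.hypot(q[:,0],q[:,1]); k=(h>.011)&(h<.02)&(abs(q[:,2]-.078)<.02); print('shelf at tool z',np.median(q[k,2]))
a=cv2.resize(i[60:230,170:340,::-1],(390,390),interpolation=3); b=cv2.resize(j[150:230,230:310,::-1],(390,390),interpolation=3)
cv2.imwrite("pics/f1.png",np.hstack([a,b]))
E
```

```text
tip est - mark [ 0.00035121  0.00013096 -0.00013814] force 3.2039385723942635
shelf at tool z 0.07696544234404931
```

View pics/f1.png

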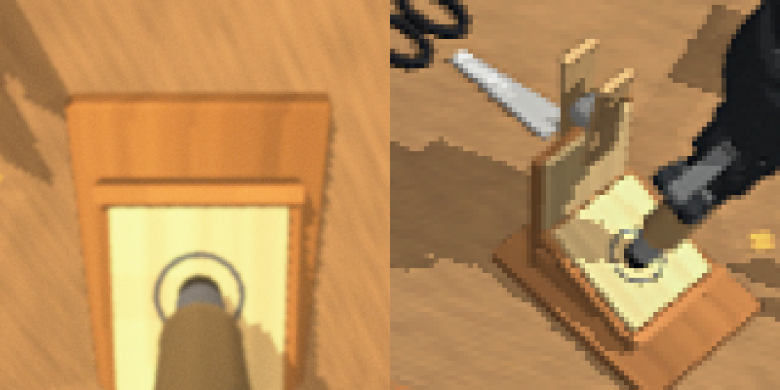

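The foot is centred in the ring (foot at (198,290) in the left view, ring centre (200,295)), pushed in about 7 mm at about 3.2 N, and the clip is in place. Handing in.

```bash
python3 -c "
from plant import ctrl
print(ctrl.sign_off())"
```

```text
the job is handed in; nothing more can be done
None
```

I handed the job in at about 23 s of the 53 s allowed, with no verdict shown: by my measurements the clip pinches leaf and fence about 14 mm below the top edge, and the stick is held square in the ring with its foot about 7 mm in at about 3 N.

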